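# Lock the contact bar and start the cell-string test

### The job

Slide the contact bar to its end stop, then pull the ball-lock pin out of its park block and push it fully home through the bar's hole to lock the bar there. Once it is locked, start the test on the control box: press the round key, then the long bar key, then the square key, one at a time and each fully down, letting each come up again. Leave the triangular key and everything else on the bench alone.

Things in the scene. Friction and masses are not known exactly. Their poses are not given: they have to be found in the camera images.
- jig: Fixed aluminium fixture 220 x 240 x 16 mm with dark solar cells on its +x half, yaw within 15 degrees. Origin: centre of underside, z up, +y towards the bar's end stop (small block, x -18, y 100 mm, top 46 mm up). Dark steel blocks 46 mm square: park block at x -60, y -88 mm (top 56 mm up, hole 18.4 mm wide, 40 mm deep); lock block at x -60, y 60 mm (top 45 mm up, hole 19 mm wide, 29 mm deep).
- bar (a joint): Travel (m) of the flat steel contact bar along the fixture's +y: 0 = far from stop, 0.07 = at its end stop; starts between 0 and 0.03. Bar 50 mm wide, 182 mm long across the cells, underside 46 and top 56 mm above the bench. Friction 2.5 N; stays where left. The 20 mm hole near its -x end comes over the lock block's hole at the stop.
- paddle_top (a point): Centre of the top edge of the black upright paddle on the contact bar, used to push or pull it: 14 mm thick along the fixture's y, 50 mm wide along its x, 50 mm tall, top 105 mm above the bench. Axes as the fixture's.
- lock_hole (a point): Where the bar's hole mouth will be when the bar is at its end stop: on the axis of the lock block's hole (19 mm across), 56 mm above the bench; z up.
- pin: Loose steel ball-lock pin, 88 mm long, about 0.15 kg, upright in the park block. Origin: centre of its lower tip, z towards the handle. Shank 16 mm across to z 38 mm, taper nose, groove near tip; collar 32 mm across, z 38-44; round handle 24 mm across, z 44-88. Home = collar on the surface, tip 18 mm above bench. Sprung balls hold it: about 8 N to pull out or push home, over the last 12 mm.
- pin_collar (a point): Centre of the underside of the pin's collar, z 38 mm on the pin.
- key_round_top (a point): Centre of the top of the round key, 44 mm diameter, grey plastic; 64 mm above the bench at rest. One of four keys in a 2 x 2 pattern (96 mm pitch, any key in any place) on the control box, a fixed grey box 210 mm square and 40 mm high, yaw within 15 degrees. Travel 8 mm straight down, sprung back up; about 4 N holds it down. Axes: z up, x and y along the box's sides.
- key_round (a joint): Travel of the round key, straight down, in m: 0 = up, 0.008 = fully down; its spring returns it. About 4 N holds it fully down.
- stud_round (a joint): Telltale of that key: white stud, 12 mm diameter, on the key's +x side, 41 mm from the key's centre, standing 7 mm out of the key's plate. The key pushes it in as it goes down and it stays in: 0 = out, 0.008 = in (m). It shows that the key has been pressed.
- key_bar_top (a point): Centre of the top of the long bar key, 22 x 70 mm, grey plastic; 64 mm above the bench at rest. One of four keys in a 2 x 2 pattern (96 mm pitch, any key in any place) on the control box, a fixed grey box 210 mm square and 40 mm high, yaw within 15 degrees. Travel 8 mm straight down, sprung back up; about 4 N holds it down. Axes: z up, x and y along the box's sides.
- key_bar (a joint): Travel of the bar key, straight down, in m: 0 = up, 0.008 = fully down; its spring returns it. About 4 N holds it fully down.
- stud_bar (a joint): Telltale of that key: white stud, 12 mm diameter, on the key's +x side, 41 mm from the key's centre, standing 7 mm out of the key's plate. The key pushes it in as it goes down and it stays in: 0 = out, 0.008 = in (m). It shows that the key has been pressed.
- key_square_top (a point): Centre of the top of the square key, 40 x 40 mm, grey plastic; 64 mm above the bench at rest. One of four keys in a 2 x 2 pattern (96 mm pitch, any key in any place) on the control box, a fixed grey box 210 mm square and 40 mm high, yaw within 15 degrees. Travel 8 mm straight down, sprung back up; about 4 N holds it down. Axes: z up, x and y along the box's sides.
- key_square (a joint): Travel of the square key, straight down, in m: 0 = up, 0.008 = fully down; its spring returns it. About 4 N holds it fully down.
- stud_square (a joint): Telltale of that key: white stud, 12 mm diameter, on the key's +x side, 41 mm from the key's centre, standing 7 mm out of the key's plate. The key pushes it in as it goes down and it stays in: 0 = out, 0.008 = in (m). It shows that the key has been pressed.
- key_tri_top (a point): Centre of the top of the triangular key, 50 mm sides, grey plastic; 64 mm above the bench at rest. One of four keys in a 2 x 2 pattern (96 mm pitch, any key in any place) on the control box, a fixed grey box 210 mm square and 40 mm high, yaw within 15 degrees. Travel 8 mm straight down, sprung back up; about 4 N holds it down. Axes: z up, x and y along the box's sides.
- stud_tri (a joint): Telltale of that key: white stud, 12 mm diameter, on the key's +x side, 41 mm from the key's centre, standing 7 mm out of the key's plate. The key pushes it in as it goes down and it stays in: 0 = out, 0.008 = in (m). It shows that the key has been pressed.
- flux: Bystander, to be left alone: white bottle, 38 mm diameter, 105 mm tall, loose, near the middle in front of the fixture and control box. Origin at the centre of its underside.
- spool: Bystander, to be left alone: black spool, 68 mm diameter, 32 mm high, loose. Origin at the centre of its underside.
- tape: Bystander, to be left alone: paper tape roll, 90 mm diameter, 24 mm high, loose. Origin at the centre of its underside.
- driver: Bystander, to be left alone: screwdriver, 190 mm long, loose, lying along its x between fixture and control box. Origin at the centre of its underside.
- mug: Bystander, to be left alone: white mug, 80 mm diameter, 90 mm tall, loose. Origin at the centre of its underside.
- celltray: Bystander, to be left alone: blue tray of cells, 130 x 180 x 30 mm, loose. Origin at the centre of its underside.
- meter: Bystander, to be left alone: grey hand meter, 90 x 170 x 40 mm, loose. Origin at the centre of its underside.
There are look-alikes about, which are no part of the job. What is shaped like the pin but pink is not meant.

How it is judged:
On the way, in this order (a step that is already met when the one before it is completed fails the run):
1. the contact bar is at its end stop (value of joint bar above 0.067 m), for 0.1 s.
2. the pin is fully home through the bar and the lock block (value of joint bar above 0.067 m and horizontal distance between pin_collar and lock_hole below 0.004 m and z of pin_collar in the frame of lock_hole below 0.003 m and angle between the z axis of pin and the z axis of jig, either way round below 0.12 rad), for 0.1 s.
3. the round key is fully down (value of joint key_round above 0.006 m and value of joint stud_round above 0.005 m), for 0.05 s.
4. the long bar key is fully down (value of joint key_bar above 0.006 m and value of joint stud_bar above 0.005 m), for 0.05 s.
5. the square key is fully down (value of joint key_square above 0.006 m and value of joint stud_square above 0.005 m), for 0.05 s.
At the end, for the whole second after the job is handed in: Bar within 3 mm of its stop; pin at rest through bar and lock block: collar within 3 mm of the bar's top, 4 mm of the axis, upright within 7 degrees. Studs of round, long bar and square keys in over 5 mm, triangular under 4 mm; these three keys up within 2 mm (all of step 2 and linear speed of pin below 0.02 m/s and value of joint each of stud_round, stud_bar, stud_square above 0.005 m and value of joint stud_tri below 0.004 m and value of joint each of key_round, key_bar, key_square below 0.002 m); the robot touches nothing.
It fails at once if the triangular key is pressed (value of joint stud_tri above 0.004 m).
It fails at once if a key is pressed before the pin is home (value of joint any of key_round, key_bar, key_square above 0.004 m and not (value of joint bar above 0.067 m and horizontal distance between pin_collar and lock_hole below 0.004 m and z of pin_collar in the frame of lock_hole below 0.003 m and angle between the z axis of pin and the z axis of jig, either way round below 0.12 rad)).
It fails at once if the keys are pressed out of order ((value of joint stud_bar above 0.004 m and value of joint stud_round below 0.004 m) or (value of joint stud_square above 0.004 m and value of joint stud_bar below 0.004 m)).
It fails at once if two keys are down at once (value of joint each of key_round, key_bar above 0.004 m or value of joint each of key_round, key_square above 0.004 m or value of joint each of key_bar, key_square above 0.004 m).
It fails at once if a bystander is pushed more than 30 mm or the bottle or mug tipped (distance of any of flux, spool, tape, driver, mug, celltray, meter from where it was at the start of the episode above 0.03 m or angle between any of flux, mug's own z axis and vertical above 0.5 rad).
It also fails if it takes over 58 s, if anything falls off the work surface, if the arm or the gripper's body presses on something with over 40 N, if the wrist force passes 120 N, or if a joint passes its speed limit or range.

### The arm

A 6-joint arm with a two-finger parallel gripper is mounted at the origin on the work surface. World frame = base frame: x ahead of the robot, y to its left, z up, the work surface at z = 0. Lengths are in m, angles in rad, forces in N, time in s.
With the tool pointing down it reaches from about 0.325 to 0.85 m from the base axis. Payload 15.5 kg.
Tool frame: the origin (TCP) lies midway between the tips of the shut fingers; the grasp point (between the pads) lies 19 mm behind it; z points along the fingers, y is the line along which they close (so a half turn about z gives the same grasp; the last joint's range is limited). The gripper opens to 91 mm and grips with 3 to 60 N. Pads are 32 mm wide; open, the fingers measure 118 mm over their backs; the gripper's body (76 mm by 178 mm) begins 60 mm behind the grasp point.
Start: joints at [1.155, 0.494, 1.345, -0, 1.302, -0.096], TCP at [0.197, 0.593, 0.214] pointing down, gripper open.
Joint ranges: [-2.91, 2.91], [-0.82, 2.16], [0.22, 2.67], [-1.22, 4.37], [0.12, 2.79], [-3.08, 3.08]. Speed limits (rad/s): [1.89, 1.89, 2.57, 3.01, 3.01, 3.01].

### API

Orientations are given as [roll, pitch, yaw] about the fixed x, y, z axes, in that order (R = Rz(yaw) Ry(pitch) Rx(roll)).
In Python, from plant import arm gives the robot as it stands. Calls block until the motion is done:
- arm.move_ptp(position, orientation): joint-space move of the TCP to a pose.
- arm.servo_line(position, ori=None, velocity=0.15, f_stop=None): straight line of the TCP; ori=None keeps the orientation; velocity is the mean speed in m/s. With f_stop (N) it stops when the force on the tool has changed by that much, and returns True; else False.
- arm.goto_joints(angles): joint-space move.
- arm.set_gripper(opening, grip_force=None): opening from 0.0 (shut) to 1.0 (fully open); grip_force is the grip in N (None keeps the last); returns when the fingers have stopped.
- arm.pause(seconds).
- arm.ik(position, orientation): joint angles nearest the present ones, or None.
- arm.snapshot(name): name is "scene" or "top" or "wrist"; returns (picture, depth): 480x640x3 uint8, red, green, blue; 480x640 float32, m along the optical axis (not along the pixel's ray), 0 where there is no reading.
- arm.camera_params(name): a dict with "fx", "fy", "cx", "cy" (pixels), "extrinsics" (4x4, takes a point from camera to world coordinates); the wrist camera has in their place "hand_eye" (4x4, takes a point from camera to tool coordinates, whose origin is the TCP and whose axes are the flange's). Camera axes: x right, y down, z forward; pixel columns grow to the right and rows downward; lengths in m; the calibration is good to about 2 mm. The wrist camera is an equidistant fisheye: a pixel r from the principal point sees the ray r / f radians off the axis. A picture is of the moment at which its call begins: read the wrist's pose just before it. camera_params takes no time and is no camera call.
A pose or a line that the arm cannot do raises arm.MotionError and nothing moves.
- arm.sign_off(): hands the job in; it is judged then, once.
Readings, each from a call of its own:
- arm.read_time_s(): time.
- arm.read_joints(): joint angles.
- arm.read_joint_velocities(): joint speeds.
- arm.read_effort(): joint torques, N m.
- arm.read_eef_pos(): TCP position.
- arm.read_orientation(): TCP orientation.
- arm.read_wrist_force(): force on the tool from outside, world axes, zero at the start.
- arm.read_ft_torque(): the same for the moment, N m.
- arm.read_width(): opening from 0.0 (shut) to 1.0 (fully open).
- arm.read_finger_force(): force on a finger pad.
Only numpy, scipy, OpenCV 4.12 (cv2) and the standard library are available. Lean on these libraries where they do the work, as an engineer would, in place of code of your own. Each camera call takes 0.05 s, during which the arm holds its last target. There are 200 camera calls.

## Working session

There is one attempt and no reset: what is moved stays moved. The work goes in short steps, each a Python script; the robot and the scene stay as the last script left them, time stands still between calls to the robot, and variables do not carry over. Pictures are saved under pics/ and viewed, at most 10 in all, crops included, and the job is handed in when it is done.

```bash
ls; mkdir -p pics; python3 - <<'E'
from plant import arm
import cv2,numpy as np
for n in("top","scene"):
    p,d=arm.snapshot(n); cv2.imwrite(f"pics/{n}0.png",p[...,::-1]); np.savez(f"{n}0.npz",p=p,d=d)
    c=arm.camera_params(n); print(n,{k:np.round(v,4).tolist() for k,v in c.items()})
print(arm.camera_params("wrist"),arm.read_time_s())
E
```

```text
pics
top {'fx': 564.9081, 'fy': 564.9081, 'cx': 319.4334, 'cy': 234.6592, 'extrinsics': [[0.0016, -0.9979, 0.0646, 0.4256], [-0.9999, -0.0026, -0.0145, 0.0097], [0.0146, -0.0646, -0.9978, 1.4381], [0.0, 0.0, 0.0, 1.0]]}
scene {'fx': 592.6508, 'fy': 592.6508, 'cx': 332.1355, 'cy': 237.418, 'extrinsics': [[0.6489, 0.6446, -0.4042, 1.1054], [0.7608, -0.5497, 0.3449, -0.4899], [0.0001, -0.5313, -0.8472, 1.303], [0.0, 0.0, 0.0, 1.0]]}
{'fx': 371.64829954431775, 'fy': 371.64829954431775, 'cx': 322.9433885547764, 'cy': 243.22693147504808, 'hand_eye': array([[ 1.07806824e-03, -9.68293821e-01, -2.49811755e-01,
         6.91080247e-02],
       [ 9.99999366e-01,  9.62874703e-04,  5.83326955e-04,
        -1.47435875e-03],
       [-3.24294467e-04, -2.49812226e-01,  9.68294246e-01,
        -1.70873394e-01],
       [ 0.00000000e+00,  0.00000000e+00,  0.00000000e+00,
         1.00000000e+00]])} 0.1
```

View pics/top0.png

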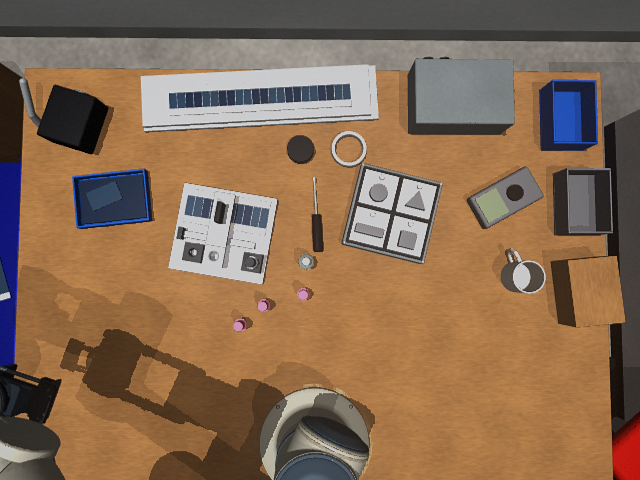

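View pics/scene0.png

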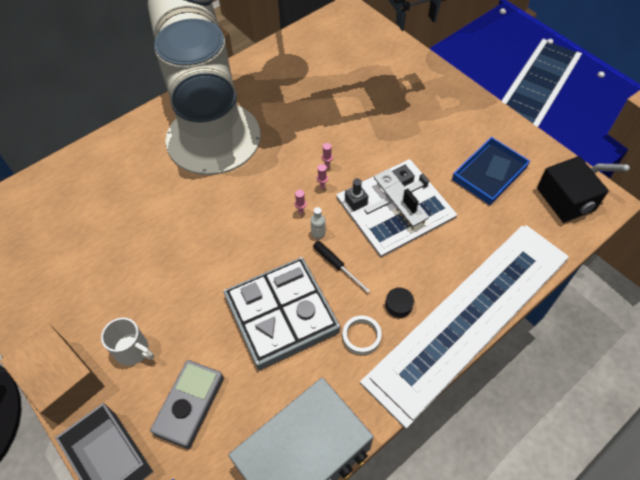

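The top view shows the jig around (223,233), with the park block and pin at (253,262), the lock block at (192,252) and the paddle at (220,212). The round key is at (379,192), triangle (415,200), bar (368,228) and square (408,240). The scene view agrees: the dark pin is in its park block, and the pink look-alikes stand in front.

```bash
cat > h.py <<'E'
from plant import arm
import cv2, numpy as np
from scipy.spatial.transform import Rotation as R
def ray(n,uv,pose=None):
    """pixels -> origin, unit-z-free direction(s) in world"""
    c=arm.camera_params(n); uv=np.atleast_2d(np.float64(uv))
    q=(uv-[c["cx"],c["cy"]])/[c["fx"],c["fy"]]
    if n=="wrist":
        r=np.linalg.norm(q,axis=1,keepdims=True)+1e-12
        d=np.c_[q/r*np.sin(r),np.cos(r)]
        T=np.eye(4);T[:3,:3]=R.from_euler("xyz",pose[1]).as_matrix();T[:3,3]=pose[0]
        E=T@c["hand_eye"]
    else: d=np.c_[q,np.ones(len(q))]; E=c["extrinsics"]
    return E[:3,3],d@E[:3,:3].T
def onplane(n,uv,z,pose=None):
    o,d=ray(n,uv,pose); return o+d*((z-o[2])/d[:,2:])
def proj(n,X,pose=None):
    c=arm.camera_params(n)
    if n=="wrist":
        T=np.eye(4);T[:3,:3]=R.from_euler("xyz",pose[1]).as_matrix();T[:3,3]=pose[0];E=T@c["hand_eye"]
    else:E=c["extrinsics"]
    x=(np.atleast_2d(X)-E[:3,3])@E[:3,:3]
    if n=="wrist":
        s=np.linalg.norm(x[:,:2],axis=1); th=np.arctan2(s,x[:,2]); q=x[:,:2]/s[:,None]*th[:,None]
    else:q=x[:,:2]/x[:,2:]
    return q*[c["fx"],c["fy"]]+[c["cx"],c["cy"]]
def wsnap(name):
    pose=(np.array(arm.read_eef_pos()),np.array(arm.read_orientation()))
    p,d=arm.snapshot("wrist"); cv2.imwrite(f"pics/{name}.png",p[...,::-1]); np.savez(name+".npz",p=p,d=d,pos=pose[0],ori=pose[1]); return p,d,pose
E
python3 - <<'E'
from h import *
print(arm.read_orientation())
print({k:onplane("top",uv,z).round(3).tolist() for k,uv,z in[("jig",(223,233),.016),("pin",(254,261),.1),("paddle",(220,212),.105),("box",(392,214),.04),
 ("jigcorners",[(186,184),(277,200),(264,283),(169,268)],.016),("boxc",[(364,165),(441,182),(423,263),(343,244)],.04)]})
E
```

```text
[-3.14048829e+00 -1.06350818e-04  2.82081419e+00]
{'jig': [[0.521, 0.232, 0.016]], 'pin': [[0.449, 0.145, 0.1]], 'paddle': [[0.565, 0.226, 0.105]], 'box': [[0.568, -0.191, 0.04]], 'jigcorners': [[0.645, 0.327, 0.016], [0.605, 0.097, 0.016], [0.396, 0.128, 0.016], [0.433, 0.366, 0.016]], 'boxc': [[0.691, -0.122, 0.04], [0.649, -0.315, 0.04], [0.446, -0.267, 0.04], [0.493, -0.069, 0.04]]}
```

```bash
python3 - <<'E'
from h import *
arm.move_ptp([.56,-.19,.22],[np.pi,0,np.pi-.214]); wsnap("wbox")
arm.move_ptp([.51,.235,.22],[np.pi,0,np.pi-.173]); p,d,pose=wsnap("wjig")
print(arm.read_joints(),arm.read_time_s())
a=cv2.imread("pics/wbox.png");b=cv2.imread("pics/wjig.png")
cv2.imwrite("pics/both.png",np.vstack([a,b])[::1])
E
```

```text
[ 3.23719889e-01  3.98345247e-01  1.49603755e+00 -1.71805046e-04
  1.24707995e+00 -1.07274681e+00] 4.8
```

View pics/wjig.png

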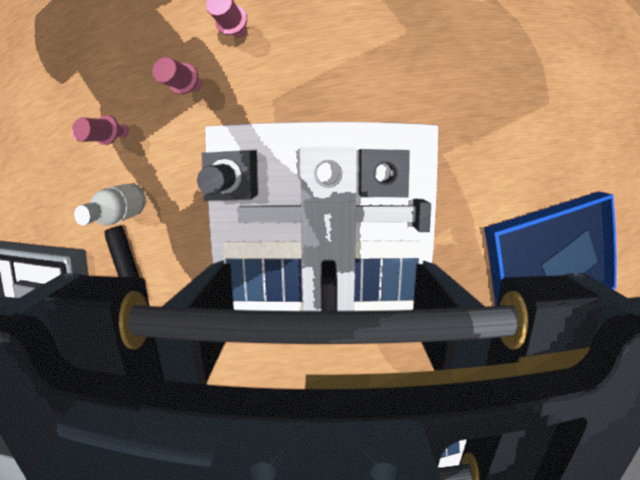

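View pics/wbox.png

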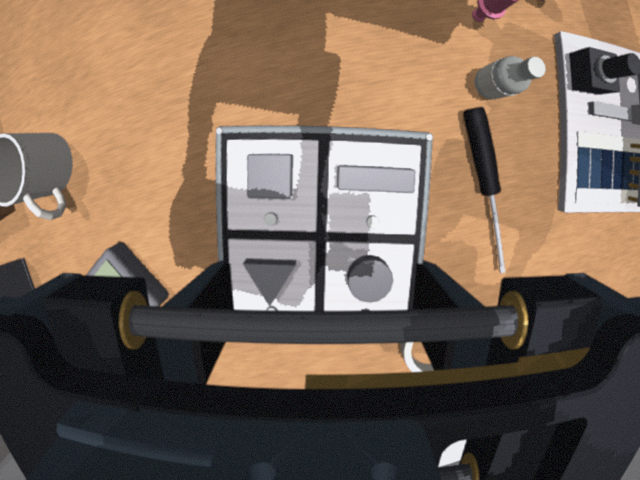

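The jig view shows the pin handle top near (212,180), the bar hole at (328,173), the lock block hole at (384,173) and the end stop at (423,215). The box view shows square (270,176), bar (376,179), round (370,278) and triangle (270,280).

```bash
python3 - <<'E'
from h import *
z=np.load("wbox.npz");P=(z["pos"],z["ori"])
K=dict(square=(270,176),bar=(376,179),round=(370,278),tri=(270,280))
for k,u in K.items(): print(k,onplane("wrist",u,.064,P).round(4))
T=dict(round=(379,192),tri=(415,200),bar=(367,229),square=(408,240))
for k,u in T.items(): print("top",k,onplane("top",u,.064).round(4))
e=onplane("wrist",[(219,129),(431,135)],.04,P);print("box edge",e.round(4),np.degrees(np.arctan2(*(e[1]-e[0])[:2])))
z=np.load("wjig.npz");P=(z["pos"],z["ori"]);p=z["p"]
print("pose",P)
g=p.astype(int).min(2)
# front jig edge: first bright pixel per column -> line
U=[]
for u in range(215,432,3):
    c=g[110:150,u]; i=np.where(c>150)[0]
    if len(i):U.append((u,110+i[0]))
X=onplane("wrist",U,.016,P); vx,vy,x0,y0=cv2.fitLine(np.float32(X[:,:2]),cv2.DIST_HUBER,0,.001,.001).ravel()
a=np.degrees(np.arctan2(-vx,vy)); print("jig yaw",a if abs(a)<90 else a-180*np.sign(a),x0,y0, len(U))
for k,u,h in[("lockhole",(384,173),.045),("barhole",(328,173),.056),("pintop",(211,180),.106),("jigcorners",[(206,127),(438,127)],.016)]:print(k,onplane("wrist",u,h,P).round(4))
m=(g<75).astype(np.uint8)
m[:140]=0;m[205:]=0;m[:,:350]=0;m[:,425:]=0
c=max(cv2.findContours(m,cv2.RETR_EXTERNAL,2)[0],key=cv2.contourArea);r=cv2.minAreaRect(c);print(r,onplane("wrist",r[0],.045,P),onplane("wrist",cv2.boxPoints(r),.045,P).round(4))
cv2.imwrite("pics/crop.png",cv2.resize(p[115:240,190:445,::-1],None,fx=3,fy=3,interpolation=cv2.INTER_CUBIC))
E
```

```text
square [[ 0.5048 -0.2267  0.064 ]]
bar [[ 0.5271 -0.1357  0.064 ]]
round [[ 0.6168 -0.1578  0.064 ]]
tri [[ 0.599  -0.2501  0.064 ]]
top round [[ 0.6198 -0.1562  0.064 ]]
top tri [[ 0.6003 -0.2446  0.064 ]]
top bar [[ 0.5287 -0.1264  0.064 ]]
top square [[ 0.502  -0.2265  0.064 ]]
box edge [[ 0.4496 -0.2685  0.04  ]
 [ 0.4978 -0.0715  0.04  ]] 13.735275206565992
pose (array([0.51045919, 0.23420169, 0.22000084]), array([-3.14142729e+00,  1.66064727e-04,  2.96770295e+00]))
jig yaw -9.524908 0.41298866 0.24057935 73
lockhole [[0.4729 0.2972 0.045 ]]
barhole [[0.4637 0.2455 0.056 ]]
pintop [[0.4484 0.1539 0.106 ]]
jigcorners [[0.3951 0.1309 0.016 ]
 [0.4362 0.3655 0.016 ]]
((389.9541320800781, 173.9862518310547), (12.547524452209473, 21.83843994140625), 16.699243545532227) [[0.47463568 0.30272803 0.045     ]] [[0.4814 0.2929 0.045 ]
 [0.4628 0.3018 0.045 ]
 [0.4678 0.3126 0.045 ]
 [0.4865 0.3038 0.045 ]]
```

View pics/crop.png

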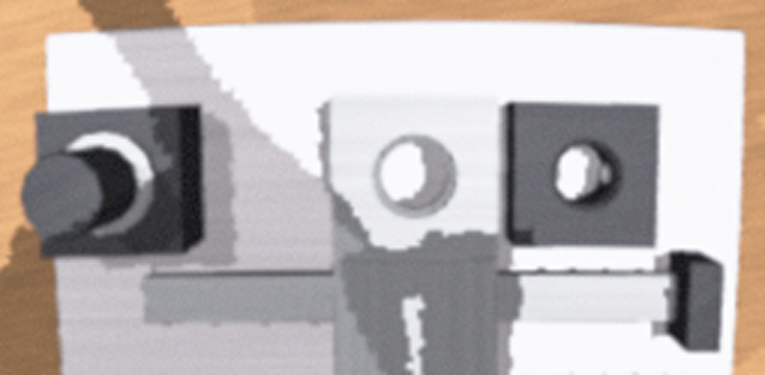

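The crop puts the lock hole at px (386,173), the bar hole at (328.7,173) and the pin top at (211,180). These agree with a jig yaw of −9.7° and a bar travel of about 17 mm. Next I'll push the bar.

```bash
cat >> h.py <<'E'
YAW=np.radians(-9.7); O=np.array([.522,.230])
ex=np.array([np.cos(YAW),np.sin(YAW)]); ey=np.array([-ex[1],ex[0]])
def J(x,y,z): return np.r_[O+x*ex+y*ey,z]
def inv(p): q=np.array(p)[:2]-O; return np.array([q@ex,q@ey])
DN=[np.pi,0,np.pi+YAW]
E
python3 - <<'E'
from h import *
arm.set_gripper(0.0,20)
arm.move_ptp(J(.043,-.05,.16),DN); arm.servo_line(J(.043,-.05,.075),velocity=.15)
print(arm.servo_line(J(.043,.065,.075),velocity=.05,f_stop=15),inv(arm.read_eef_pos()),arm.read_wrist_force())
arm.servo_line(J(.043,inv(arm.read_eef_pos())[1]-.02,.075)); arm.servo_line(J(.043,.0,.2),velocity=.3)
arm.set_gripper(1.0)
# look from a pose with lock block well in view
arm.move_ptp(J(.02,0,.2),DN); p,d,P=wsnap("w2"); print(arm.read_time_s())
cv2.imwrite("pics/crop2.png",cv2.resize(p[90:290,170:460,::-1],None,fx=2.6,fy=2.6,interpolation=cv2.INTER_CUBIC))
E
```

```text
True [0.04293479 0.04246744] [ 0.85280731 -7.54213838  6.96186577]
11.5667
```

View pics/crop2.png

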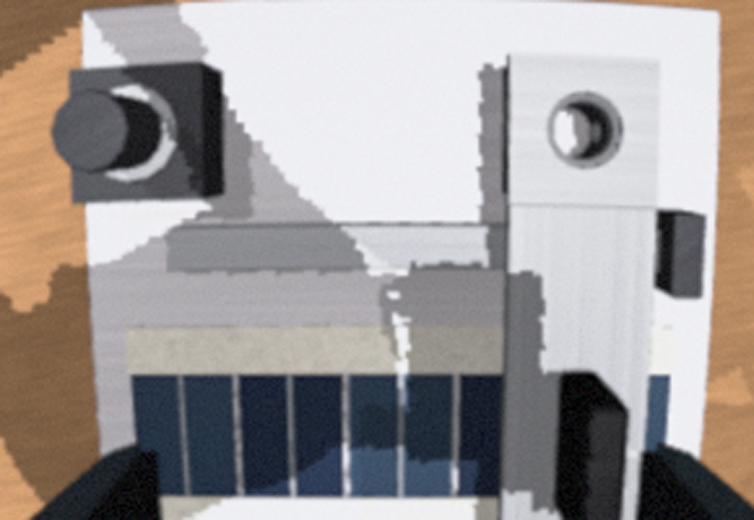

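The bar is now against its stop, with its hole concentric over the lock block at crop (585,130), px (395,140). The pin top is at px (204.6,140.4). I'll grasp the pin and pull it out.

```bash
python3 - <<'E'
from h import *
z=np.load("w2.npz");P=(z["pos"],z["ori"])
pin=onplane("wrist",(204.6,140.4),.106,P)[0]; hole=onplane("wrist",(395,140),.056,P)[0]
print("pin",pin,inv(pin),"hole",hole,inv(hole),"pred",J(-.06,.06,0))
pin=np.r_[(pin[:2]+[.448,.154])/2,0]
t=lambda h:np.r_[pin[:2],h]
arm.set_gripper(.75); arm.move_ptp(t(.16),DN); arm.servo_line(t(.068),velocity=.12)
arm.set_gripper(0.0,45); print("w",arm.read_width(),arm.read_finger_force(),arm.read_wrist_force(),arm.read_eef_pos())
arm.servo_line(t(.128),velocity=.06); print("w",arm.read_width(),arm.read_finger_force(),arm.read_wrist_force(),arm.read_time_s())
p,d,P=wsnap("w3"); q,_=arm.snapshot("scene")
cv2.imwrite("pics/s3.png",np.hstack([cv2.resize(p[60:360,120:520,::-1],(400,300)),cv2.resize(q[140:260,300:460,::-1],(400,300))]))
E
```

```text
pin [0.44898275 0.15341961 0.106     ] [-0.05907038 -0.08778819] hole [0.47343243 0.29861244 0.056     ] [-0.05943369  0.05944841] pred [0.47296715 0.29925157 0.        ]
w 0.25420224005202297 45.00029146671295 [0.46789684 0.02629607 1.44231018] [0.4484988  0.153717   0.06801926]
w 0.2564441057676602 44.99925255775452 [ 0.17143722  0.0886513  -1.62437449] 15.5
```

View pics/s3.png

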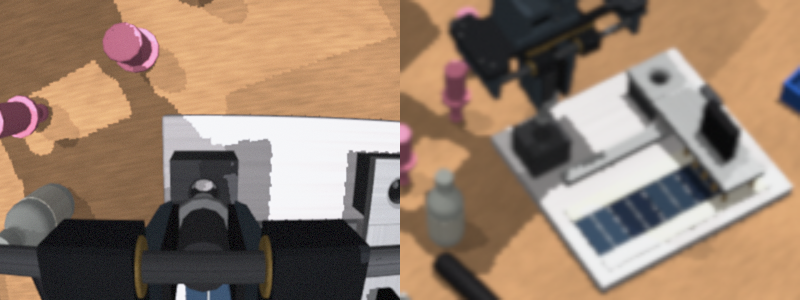

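The pin is held upright and clear of the park block (width 23.3 mm, tip about 78 mm up). Next I'll move it over the lock hole and insert it.

```bash
python3 - <<'E'
from h import *
t=lambda h:np.array([.4733,.2993,h])
arm.servo_line(t(.128),velocity=.15)
s=arm.servo_line(t(.084),velocity=.04,f_stop=12); print(s,arm.read_eef_pos(),arm.read_wrist_force(),arm.read_ft_torque())
if not s:
    s=arm.servo_line(t(.064),velocity=.03,f_stop=30); arm.pause(.1); print(s,arm.read_eef_pos(),arm.read_wrist_force(),arm.read_ft_torque(),arm.read_width())
print(arm.read_time_s())
E
```

```text
False [0.47340543 0.29936099 0.08420429] [-0.01220049  0.74287277 -0.10019282] [-0.00062691  0.02112435 -0.03441834]
True [0.47344012 0.29929855 0.06746525] [-0.80758264 -1.41084303  9.03160257] [-0.23932934  0.14331808  0.01455885] 0.2596945736687142
18.6417
```

```bash
python3 - <<'E'
from h import *
arm.set_gripper(.75); arm.servo_line([.4733,.2993,.16],velocity=.2)
arm.move_ptp(J(.02,.04,.2),DN); p,d,P=wsnap("w4"); q,_=arm.snapshot("scene")
print("expected px top",proj("wrist",J(-.06,.06,.106)+[.0003,0,0],P),"collar z if home .062", arm.read_time_s())
g=p[60:260,220:480]
cv2.imwrite("pics/s4.png",np.hstack([cv2.resize(g[...,::-1],(400,308)),cv2.resize(q[130:250,320:476,::-1],(400,308))]))
print(g.shape)
E
```

```text
expected px top [[354.65482741 134.92536421]] collar z if home .062 20.6417
(200, 260, 3)
```

View pics/s4.png

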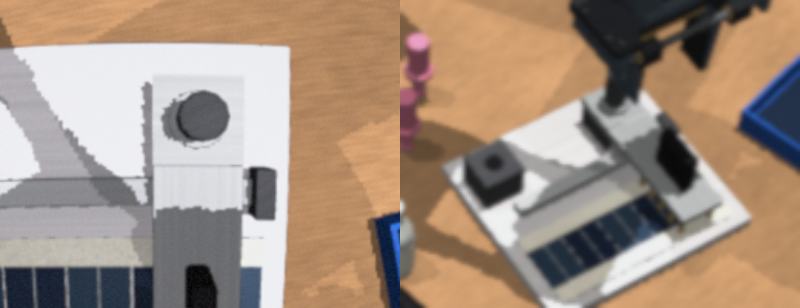

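The pin sits upright in the bar's hole, with its top at crop (203,117), about px (352,136) against an expected (355,135). I'll check its height from depth, then press the keys.

```bash
python3 - <<'E'
from h import *
z=np.load("w4.npz");P=(z["pos"],z["ori"]);d=z["d"]
def height(u,v):
    D=np.median(d[v-2:v+3,u-2:u+3]); E=(R.from_euler("xyz",P[1]).as_matrix()@arm.camera_params("wrist")["hand_eye"][:3,:3])
    o,r=ray("wrist",(u,v),P); k=(r@E)[0,2]; return (o+r[0]*D/k)
hp,hb=height(352,136),height(352,180); print("pin top",hp,"bar top",hb)
if abs(hp[2]-hb[2]-.05)>.003: raise SystemExit("pin height doubtful")
Y=np.radians(-13); D=[np.pi,0,np.pi+Y]; arm.set_gripper(0.,20)
for k,xy in dict(round=(.618,-.157),bar=(.5275,-.132),square=(.504,-.2265)).items():
    t=lambda h:np.r_[xy,h]
    if k=="round": arm.move_ptp(t(.13),D)
    else: arm.servo_line(t(.1),velocity=.2)
    arm.servo_line(t(.07),velocity=.1)
    s=arm.servo_line(t(.050),velocity=.03,f_stop=18); arm.pause(.15)
    print(k,s,arm.read_eef_pos()[2],arm.read_wrist_force())
    arm.servo_line(t(.1),velocity=.1)
arm.servo_line(np.r_[.5,-.2265,.2],velocity=.3)
arm.move_ptp([.50,-.19,.22],D); p,_,P=wsnap("w5"); print(arm.read_time_s())
cv2.imwrite("pics/s5.png",cv2.resize(p[60:300,200:460,::-1],None,fx=2.4,fy=2.4))
E
```

```text
pin top [0.47373736 0.29727092 0.10607998] bar top [0.50925914 0.29536515 0.05619014]
round True 0.056085419069288295 [-3.70305507  1.36521117 14.70185813]
bar True 0.05593896774160248 [-4.8359034   1.47599664 22.99161039]
square True 0.056048183418101576 [-2.50937646  1.46713107 18.40650412]
30.8417
```

```bash
ls pics/s5.png
```

```text
pics/s5.png
```

View pics/s5.png

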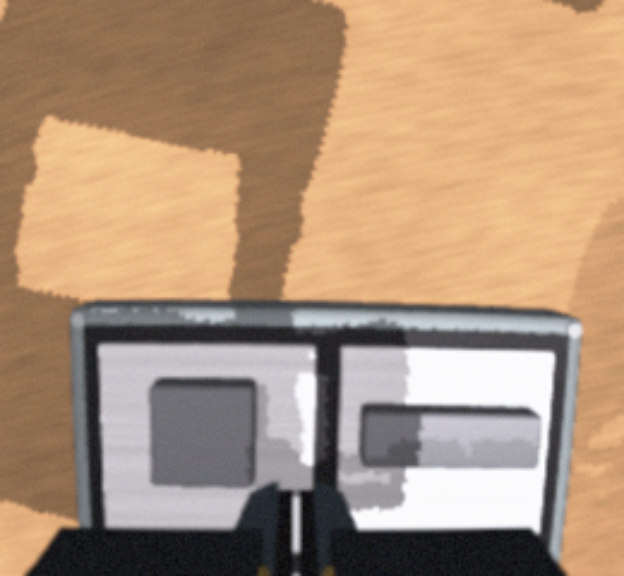

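The square key at crop (203,432) and the bar key at (450,437) are back up; the round key and the studs are hidden here by the fingers. All three keys bottomed at z = 56 mm, which is the full 8 mm of travel, so I'm handing in.

```bash
python3 -c "
from plant import arm
print(arm.sign_off())"
```

```text
the job is handed in; nothing more can be done
None
```

The job is handed in: the bar is at its stop with the pin fully home (collar height confirmed by depth), and the round, bar and square keys were each pressed the full 8 mm in order; the studs and the round key's return were not seen in the last picture.

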